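Load a reed plate under the anvil's spring clip

ROBOT

A 6-joint arm with a two-finger parallel gripper is mounted at the origin on the work surface. World frame = base frame: x ahead of the robot, y to its left, z up, the work surface at z = 0. Lengths are in m, angles in rad, forces in N, time in s.
With the tool pointing down it reaches from about 0.375 to 0.925 m from the base axis. Payload 5.7 kg.
Tool frame: the origin (TCP) lies midway between the tips of the shut fingers; the grasp point (between the pads) lies 19 mm behind it; z points along the fingers, x is the direction in which the jaws open and shut, and the axes are right-handed (so a half turn about z gives the same grasp; the last joint's range is limited). The gripper opens to 88 mm and grips with 3 to 60 N. Pads are 20 mm wide; open, the fingers measure 115 mm over their backs; the gripper's body (75 mm by 178 mm) begins 61 mm behind the grasp point.
Start: joints at [1.19, 0.359, 1.51, -0, 1.272, -0.115], TCP at [0.158, 0.579, 0.223] pointing down, gripper open.
Joint ranges: [-2.97, 2.97], [-1.01, 2.36], [0.21, 2.38], [-0.96, 4.11], [0.2, 2.71], [-2.98, 2.98]. Speed limits (rad/s): [2.39, 2.39, 3.14, 3.14, 3.14, 3.14].

INTERFACE

Orientations are given as a unit quaternion [w, x, y, z].
In Python, from workcell import telemetry, viewer, workorder, look_for, trace gives the robot as it stands. The module is installed in compiled form; this text tells all that it offers.
- The arm moves only by the shell command python3 -m creep 'ROWS' [FORCE]. ROWS is JSON, a list of rows, each a list of 7 numbers: the turn, a rotation vector about the tool's x, y, z in rad, then the shift along the tool's x, y, z in m, then the closure in counts, from 0 (fully open) to 255 (shut). A call has 1 to 8 rows; each row shifts and turns the commanded pose from where the row before left it, along the tool's axes as they then stand; what a row does not reach is not made up. A row lasts 1/8 s, in which the tool goes at most 62.5 mm and 10.7 degrees, less where a joint would pass 70% of its speed; a pose out of reach is approached as far as the arm can. A call is refused whole if a number of a shift passes 0.0625 or a number of a turn 0.188, either way. A call with a gripper value outside its range is refused whole. The fingers move at their own pace and stop on an object; FORCE is the grip in N (left out, the last holds). Time passes only in rows, so rows that do not move let the fingers close. It gives the time, the measured TCP pose, the force and the opening at its end, in the units of the state.
- telemetry.get_obs(): the state, without advancing time (a new reading comes with each control period).
- viewer.capture(name): name is "scene" or "side" or "wrist"; returns the picture (400x640x3 uint8, red, green, blue); there is no depth.
- viewer.camera_info(name): a dict with "intrinsics" (3x3 intrinsics, pixels), "world_from_camera" (4x4, takes a point from camera to world coordinates); the wrist camera has in their place "hand_eye" (4x4, takes a point from camera to tool coordinates, whose origin is the TCP and whose axes are the tool frame's). Camera axes: x right, y down, z forward; pixel columns grow to the right and rows downward; lengths in m; the calibration is good to about 2 mm. A picture is of the moment at which its call begins: read the wrist's pose just before it. camera_info takes no time and is no camera call.
- workorder.sign_off(): hands the job in, once; it reports no verdict.
Trained networks look in the newest picture that a camera, given by its name, has taken for a name from the list of things; names that differ only in an ending like _2 or _b are one class to them, and where a whole thing is asked for, a point or a joint stands for the part that bears it (a point fixed in the world has none). Each returns a list of dicts, best first, with "p" (0 to 1); they miss things now and then, are a little off and sometimes report something else, mostly with a low value. They report only what shows in the picture. A call takes as long as a camera call. They do not tell look-alikes from the thing itself.
- look_for(camera, query): "location" ([x, y, z] in m, in world coordinates, good to about 4 mm: the middle of the surface that is visible of it).
- trace(camera, query): "region" (400x640 bool, what is visible of it).
The state is a dict: "t": time; "joints": joint angles; "joint_vel": joint speeds; "joint_torque": joint torques, N m; "ee_pos": TCP position; "eef_rot": TCP orientation; "force": force on the tool from outside, world axes, zero at the start; "moment": the same for the moment, N m; "width": finger opening in m.
Only numpy, scipy, OpenCV 4.12 (cv2) and the standard library are available. Lean on these libraries where they do the work, as an engineer would, in place of code of your own. Each camera call takes 0.05 s, during which the arm holds its last target. There are 200 camera calls.

TASK

A harmonica comb with its nickel-plated reed plate lies on the bed of the brass tuning anvil, in front of the anvil's spring clip. With one fingertip press the clip's tail down and keep it down while the other fingertip pushes the comb beneath the raised jaw until its leading long edge is square against both stop pins; then let the clip close on it and take the hand away. Only press and push: do not lift the comb, and leave the other things on the desk where they are.

Things in the scene. Friction and masses are not known exactly. Their poses are not given: they have to be found in the camera images.
- anvil: Brass block screwed to the desk: 82 mm along its x (-48 to +34 mm), 124 mm along its y, flat bed on top 24 mm above the desk; small screwed feet add 15 mm at each y end. Origin: on the desk, straight below the place of the comb's centre when home. +x is the way the comb is to be pushed, z up.
- clip (a joint): Sprung hinge of the clip, rad. 0 = shut on nothing (jaw foot 3 mm above the bed: the comb is stopped by it and cannot be forced under); grows as the tail is pressed and the jaw rises; about 0.28 = resting on the comb; from 0.36 clear above the comb; stop at 0.85. Springs back when let go; 0.55 takes about 5 N on the tail 20 mm from the hinge.
- comb: Flat maple harmonica comb with a nickel-plated reed plate on top: 26 mm along its x, 102 mm along its y, 8 mm thick, about 45 g, loose on the anvil's bed. Origin: centre of its underside; axes close to the anvil's at the start. It starts with its leading (+x) edge 4 to 16 mm short of the shut jaw. Home: origin at anvil x = 0, leading long edge against both pins, jaw on the reed plate's margin.
- sanding_block: Square hard rubber sanding block, 55 x 55 x 28 mm, loose on the desk; leave alone. Origin: centre of its underside.
- shim: Thin blue-steel reed shim, strip 14 x 95 x 2 mm (long along its y), loose on the desk beyond the clip's tail; leave alone. Origin: centre of its underside.
- case: Closed maple harmonica case with brass catch and hinges, 50 x 126 x 34 mm (long along its y), loose on the desk; leave alone. Origin: centre of its underside.
- stop_pins (a point): Point on the bed midway between the fronts of the two upright steel stop pins, at anvil x = 13 mm, y = 0. The pins stand at anvil y = -35 and +35 mm, 6 mm thick, 10 mm high above the bed. Axes as the anvil's.
- clip_hinge (a point): Middle of the clip's hinge, which lies along the anvil's y: anvil x = 22 mm, y = 0, 35 mm above the desk (11 mm above the bed). Two small lugs carry it, 39 mm over all in y, 12 mm in x, tops 41 mm above the desk.
- clip_tail (a point): Thumb tail of the clip, flat steel 40 x 28 x 2 mm, reaching from the hinge away from the comb. This point: centre of its top, 25 mm from the hinge. At rest it slopes up 0.22 rad to its free end. A tip pressing it 16-34 mm from the hinge to 1-6 mm above bed level holds the jaw clear of the comb; the other tip at that height can push the comb's edge.
- clip_jaw (a point): Jaw of the clip: 24 mm wide goose-neck that ends in a rounded foot 4 mm thick, 17 mm from the hinge on the comb's side. This point: middle of the foot's underside (at rest anvil x = 5 mm, 27 mm above the desk).
Not all that is in view belongs to the job. There is more than one size of the anvil; the job needs the largest.

How it is judged:
On the way, in this order (a step that is already met when the one before it is completed fails the run):
1. a finger holds the clip's tail down, jaw raised clear, with the comb still in front of the jaw (contact force between the fingers and clip above 0.3 N and value of joint clip above 0.34 rad and x of comb in the frame of anvil below -0.006 m), for 0.1 s.
2. the comb is home under the jaw while a finger still holds the tail down (contact force between the fingers and clip above 0.3 N and value of joint clip above 0.31 rad and x of comb in the frame of anvil above -0.003 m), for 0.1 s.
At the end, for the whole second after the job is handed in: The comb lies flat on the bed, its leading long edge against both stop pins (home within 3 mm, square within 0.05 rad, its middle within 15 mm of the clip's), the clip released and its jaw bearing on the reed plate with more than 1 N, everything at rest (x of comb in the frame of anvil between -0.003 and 0.003 m and y of comb in the frame of anvil between -0.015 and 0.015 m and z of comb in the frame of anvil between 0.022 and 0.026 m and angle between the x axis of comb and the x axis of anvil, either way round below 0.05 rad and angle between comb's own z axis and vertical below 0.06 rad and value of joint clip between 0.2 and 0.36 rad and contact force between clip and comb above 1 N and linear speed of comb below 0.01 m/s); the robot touches nothing.
It fails at once if the comb is lifted or tipped up (z of comb in the frame of anvil above 0.03 m or angle between comb's own z axis and vertical above 0.3 rad).
It fails at once if the sanding block, shim or case is disturbed (distance of any of sanding_block, shim, case from where it was at the start of the episode above 0.01 m).
It also fails if it takes over 48 s, if anything falls off the work surface, if the arm or the gripper's body presses on something with over 40 N, if the wrist force passes 120 N, or if a joint passes its speed limit or range.

## Working session

There is one attempt and no reset: what is moved stays moved. The work goes in short steps, Python scripts to look and compute and a shell command to move; the robot and the scene stay as the last step left them, time stands still between calls to the robot, and variables do not carry over. Pictures are saved under pics/ and viewed, about 8 in all and at most 12, crops included, and the job is handed in when it is done.

```bash
mkdir -p pics
python3 - <<'E'
from workcell import telemetry, viewer, look_for
import cv2, numpy as np
o=telemetry.get_obs(); print({k:np.round(v,3).tolist() for k,v in o.items()})
for c in ["scene","side"]:
    im=viewer.capture(c); cv2.imwrite(f"pics/{c}0.png",im[:,:,::-1])
    i=viewer.camera_info(c); K=np.array(i["intrinsics"]);T=np.array(i["world_from_camera"]);print(c,K.round(1).tolist(),T.round(3).tolist())
    for q in ["anvil","comb","clip","clip_tail","sanding_block","shim","case"]:
        try:
            for d in look_for(c,q)[:3]:
                p=np.array(d["location"]); pc=K@(np.linalg.inv(T)@np.r_[p,1])[:3]
                print(c,q,round(d["p"],2),p.round(3),(pc[:2]/pc[2]).round())
        except Exception as e: print(q,e)
E
```

```text
{'t': 0.0, 'joints': [1.19, 0.36, 1.511, 0.0, 1.272, -0.115], 'joint_vel': [0.001, 0.001, -0.002, 0.001, 0.001, 0.002], 'joint_torque': [-0.0, -51.539, -27.072, 0.068, 0.035, -0.0], 'ee_pos': [0.157, 0.578, 0.222], 'eef_rot': [0.0, 0.795, 0.607, -0.001], 'force': [-0.178, -0.318, 0.041], 'moment': [-0.014, -0.017, 0.005], 'width': 0.088}
scene [[378.1, 0.0, 323.4], [0.0, 378.1, 203.5], [0.0, 0.0, 1.0]] [[0.791, 0.534, -0.299, 0.783], [0.612, -0.691, 0.385, -0.231], [-0.001, -0.487, -0.873, 0.688], [0.0, 0.0, 0.0, 1.0]]
scene anvil 0.89 [0.717 0.216 0.014] [431. 196.]
scene anvil 0.76 [ 0.594 -0.148  0.021] [268. 298.]
scene anvil 0.74 [0.577 0.048 0.021] [328. 215.]
scene comb 0.88 [0.57  0.02  0.027] [316. 222.]
scene comb 0.21 [0.409 0.063 0.038] [269. 162.]
scene clip 0.88 [0.567 0.084 0.041] [335. 195.]
scene clip 0.74 [ 0.59  -0.126  0.026] [274. 286.]
scene clip 0.46 [0.711 0.247 0.029] [438. 181.]
scene clip_tail 0.68 [ 0.592 -0.119  0.033] [278. 283.]
scene clip_tail 0.66 [0.566 0.09  0.042] [336. 192.]
scene clip_tail 0.55 [0.715 0.243 0.031] [439. 183.]
scene sanding_block 
[... 307 characters left out ...]
 [0.005, -0.635, -0.773, 0.593], [0.0, 0.0, 0.0, 1.0]]
side anvil 0.94 [0.56  0.065 0.02 ] [328. 226.]
side anvil 0.63 [ 0.589 -0.142  0.018] [349. 153.]
side anvil 0.59 [0.71  0.216 0.016] [217. 267.]
side comb 0.93 [0.562 0.029 0.031] [334. 208.]
side clip 0.76 [0.712 0.242 0.034] [205. 274.]
side clip 0.7 [ 0.586 -0.123  0.027] [348. 156.]
side clip 0.65 [0.566 0.081 0.042] [322. 225.]
side clip_tail 0.86 [0.568 0.085 0.046] [320. 225.]
side clip_tail 0.53 [0.715 0.246 0.033] [202. 276.]
side clip_tail 0.47 [ 0.59  -0.123  0.029] [346. 154.]
side sanding_block 0.66 [0.713 0.035 0.031] [262. 188.]
side shim 0.93 [0.578 0.174 0.001] [296. 276.]
side case 0.64 [0.404 0.075 0.033] [410. 254.]
```

Run:
```python
import cv2
a=cv2.imread("pics/scene0.png")[140:320,230:460]; b=cv2.imread("pics/side0.png")[130:310,190:430]
cv2.imwrite("pics/a.png",cv2.resize(a,None,fx=3.4,fy=3.3,interpolation=cv2.INTER_CUBIC))
cv2.imwrite("pics/b.png",cv2.resize(b,None,fx=3.3,fy=3.3,interpolation=cv2.INTER_CUBIC))
```

```text
(no output)
```

View pics/a.png

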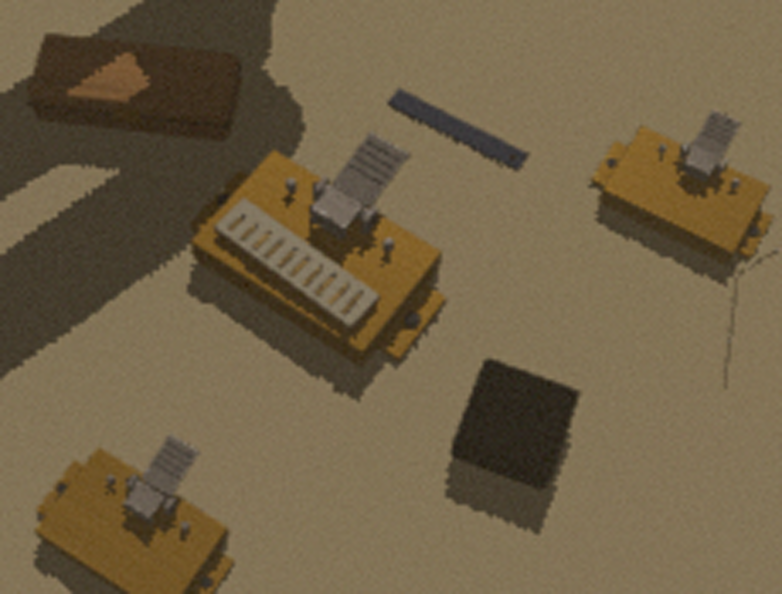

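View pics/b.png

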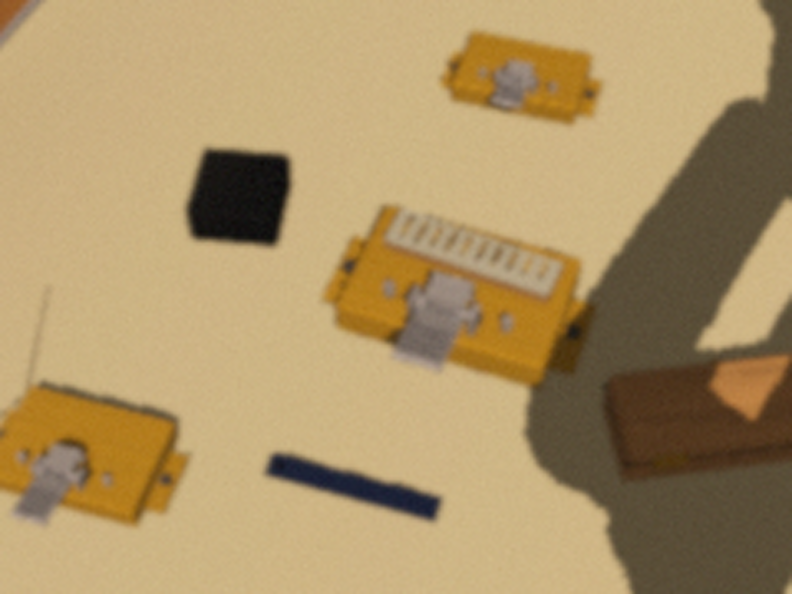

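The three anvil look-alikes are at scene pixels (328,215), (268,298) and (431,196). The one at (328,215) is clearly the largest and carries the comb, so that is the target. In both enlarged crops the tail points toward +y and the shim lies beyond it. I'll get a rough yaw from the masks next.

```bash
cat > h.py <<'E'
import numpy as np, cv2
from scipy.spatial.transform import Rotation as R
from workcell import telemetry, viewer, look_for, trace
def cam(c,o=None):
    i=viewer.camera_info(c); K=np.array(i["intrinsics"])
    if c!="wrist": return K,np.array(i["world_from_camera"])
    o=o or telemetry.get_obs(); q=o["eef_rot"]; T=np.eye(4); T[:3,:3]=R.from_quat([q[1],q[2],q[3],q[0]]).as_matrix(); T[:3,3]=o["ee_pos"]
    return K,T@np.array(i["hand_eye"])
def plane(K,T,uv,z):
    uv=np.atleast_2d(uv).astype(float); d=(T[:3,:3]@np.linalg.inv(K)@np.c_[uv,np.ones(len(uv))].T).T
    s=(z-T[2,3])/d[:,2]; return (T[:3,3]+d*s[:,None])[:,:2]
def rect(c,q,z,K,T,near=None):
    for r in trace(c,q)[:3]:
        m=r["region"]; v,u=np.nonzero(m); p=plane(K,T,np.c_[u,v],z)
        (cx,cy),(w,h),a=cv2.minAreaRect((p*1000).astype(np.float32)); 
        print(c,q,round(r["p"],2),"px",u.mean().round(),v.mean().round(),"ctr",round(cx,1),round(cy,1),"size",round(w,1),round(h,1),"ang",round(a,1))
E
python3 - <<'E'
from h import *
print(np.round(viewer.camera_info("wrist")["hand_eye"],3).tolist(),np.round(viewer.camera_info("wrist")["intrinsics"],1).tolist())
for c in ["scene","side"]:
    K,T=cam(c); rect(c,"comb",.032,K,T); rect(c,"clip_tail",.04,K,T)
E
```

```text
[[1.0, 0.0, -0.001, 0.001], [-0.0, 0.97, 0.243, -0.066], [0.001, -0.243, 0.97, -0.163], [0.0, 0.0, 0.0, 1.0]] [[304.3, 0.0, 318.4], [0.0, 304.3, 199.3], [0.0, 0.0, 1.0]]
scene comb 0.83 px 317.0 220.0 ctr 568.8 22.3 size 28.3 103.2 ang 86.9
scene clip_tail 0.74 px 334.0 196.0 ctr 567.5 82.2 size 31.7 76.8 ang 4.7
scene clip_tail 0.6 px 277.0 284.0 ctr 596.4 -123.8 size 19.3 44.6 ang 6.1
side comb 0.66 px 332.0 207.0 ctr 566.9 26.2 size 33.0 104.5 ang 88.9
side clip_tail 0.74 px 321.0 228.0 ctr 566.3 84.1 size 62.1 27.1 ang 88.6
side clip_tail 0.57 px 345.0 155.0 ctr 588.3 -109.8 size 18.3 39.5 ang 5.8
side clip_tail 0.49 px 204.0 277.0 ctr 707.2 247.8 size 22.3 44.2 ang 3.2
```

```bash
python3 -m creep '[[0,0,0,-0.033,0.044,0,0],[0,0,0,-0.033,0.044,0,0],[0,0,0,-0.033,0.044,0,0],[0,0,0,-0.033,0.044,0,0],[0,0,0,-0.033,0.044,0,0],[0,0,0,-0.033,0.044,0,0],[0,0,0,-0.033,0.044,0,0],[0,0,0,-0.033,0.044,0,0]]'
```

```text
t: 2.0
ee_pos: [0.429, 0.2303, 0.223]
eef_rot: [0.0, 0.795, 0.607, 0.0]
force: [1.6, 0.0, -0.2]
width: 0.0881
```

```bash
python3 -m creep '[[0,0,0,-0.032,0.0445,0,0],[0,0,0,-0.032,0.0445,0,0],[0,0,0,-0.032,0.0445,0,0],[0,0,0,-0.032,0.0445,0,0],[0,0,-0.13,0,0,0,0],[0,0,-0.13,0,0,0,0],[0,0,0,0,0,0,0],[0,0,0,0,0,0,0]]'
python3 - <<'E'
from h import *
K,T=cam("wrist"); im=viewer.capture("wrist"); cv2.imwrite("pics/w1.png",im[:,:,::-1])
rect("wrist","comb",.032,K,T); rect("wrist","anvil",.024,K,T); rect("wrist","clip_tail",.04,K,T)
for q in ["comb","clip","clip_tail"]: print(q,[(round(d["p"],2),np.round(d["location"],3).tolist()) for d in look_for("wrist",q)[:2]])
E
```

```text
t: 3.0
ee_pos: [0.566, 0.0616, 0.2227]
eef_rot: [0.0, 0.71, 0.704, -0.0]
force: [-0.5, 0.4, 0.6]
width: 0.0877
wrist comb 0.93 px 287.0 180.0 ctr 566.7 24.9 size 26.1 102.5 ang 87.6
wrist anvil 0.97 px 312.0 175.0 ctr 563.3 60.8 size 147.7 121.3 ang 1.8
wrist anvil 0.71 px 153.0 198.0 ctr 589.0 -137.8 size 100.8 72.1 ang 5.5
wrist anvil 0.5 px 428.0 299.0 ctr 711.6 214.7 size 12.0 96.5 ang 67.5
wrist clip_tail 0.75 px 168.0 202.0 ctr 588.6 -115.4 size 43.3 19.4 ang 89.6
wrist clip_tail 0.71 px 340.0 182.0 ctr 566.5 85.8 size 27.3 64.5 ang 1.1
comb [(0.72, [0.566, 0.02, 0.028])]
clip [(0.72, [0.569, 0.087, 0.045]), (0.64, [0.592, -0.124, 0.031])]
clip_tail [(0.95, [0.571, 0.088, 0.041]), (0.95, [0.591, -0.123, 0.027])]
```

View pics/w1.png

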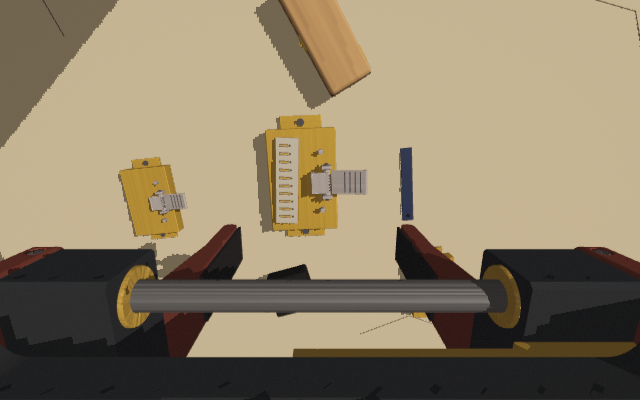

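Run:
```python
import cv2
a=cv2.imread("pics/w1.png")[105:245,250:380]
cv2.imwrite("pics/w1c.png",cv2.resize(a,None,fx=4,fy=4,interpolation=cv2.INTER_CUBIC))
```

```text
(no output)
```

View pics/w1c.png

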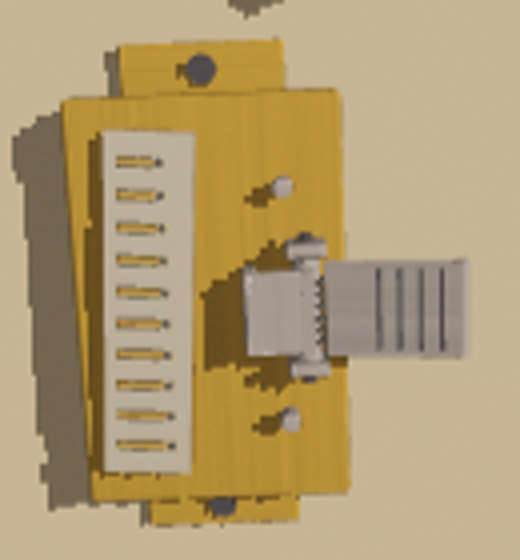

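Run:
```python
from h import *
K,T=cam("wrist")
f=lambda u,v,z: plane(K,T,[u/4+250,v/4+105],z)[0]*1000
P={"pins":[(283,186,.034),(291,419,.034)],"bedR":[(340,90,.024),(350,490,.024)],"bedL":[(64,101,.024),(94,499,.024)],
"tailend":[(467,260,.045),(467,357,.045)],"lugs":[(306,248,.041),(310,369,.041)],"combL":[(103,132,.032),(103,472,.032)],"combR":[(195,132,.032),(190,472,.032)]}
for k,(a,b) in P.items():
    a=f(*a);b=f(*b);d=a-b; print(k,a.round(1),b.round(1),"mid",((a+b)/2).round(1),"len",np.hypot(*d).round(1),"axis ang",np.degrees(np.arctan2(d[1],d[0])).round(2))
```

```text
pins [531.8  64.7] [601.2  66.8] mid [566.5  65.8] len 69.4 axis ang -178.25
bedR [505.3  81.3] [627.3  85.4] mid [566.3  83.4] len 122.1 axis ang -178.11
bedL [507.9   1.4] [629.8   5. ] mid [568.9   3.2] len 121.9 axis ang -178.31
tailend [551.8 116.3] [579.8 117.2] mid [565.8 116.8] len 28.0 axis ang -178.12
lugs [548.7  71.1] [584.1  72.3] mid [566.4  71.7] len 35.4 axis ang -178.08
combL [516.4  13.5] [618.3   9.4] mid [567.4  11.5] len 101.9 axis ang 177.71
combR [516.6  39.7] [618.4  36. ] mid [567.5  37.8] len 101.9 axis ang 177.91
```

Wrist picture: pin tops at (321,151) and (323,210), tail end at x=367, comb at (287,180). The measured features agree. The anvil origin is about (567,50) mm with its x axis at 91.8°, and the comb sits at anvil x of about -25 mm with -4° yaw. I'll line up with pusher inner face at -43 and presser inner face at +45, then descend to just above the tail.

```bash
python3 -m creep '[[0,0,-0.04,0,0,0,0],[0,0,0,-0.0106,0.0007,0,0],[0,0,0,0,0,0.055,0],[0,0,0,0,0,0.055,0],[0,0,0,0,0,0.052,0],[0,0,0,0,0,0,0],[0,0,0,0,0,0,0]]' 20
python3 - <<'E'
from h import *
o=telemetry.get_obs();K,T=cam("wrist",o); im=viewer.capture("wrist"); cv2.imwrite("pics/w2.png",im[:,:,::-1])
im=viewer.capture("side"); cv2.imwrite("pics/s2.png",cv2.resize(im[150:290,240:420,::-1],None,fx=4,fy=4,interpolation=cv2.INTER_CUBIC))
x=R.from_quat(np.roll(o["eef_rot"],-1)).as_matrix()[:,0]; print(x, o["ee_pos"],o["width"])
E
```

```text
t: 4.22
ee_pos: [0.5683, 0.0505, 0.0621]
eef_rot: [0.001, 0.695, 0.719, 0.0]
force: [0.1, -0.0, -0.7]
width: 0.088
[-3.35833700e-02  9.99435884e-01 -2.67273243e-04] [0.56829195 0.05050321 0.06208228] 0.08798838839765681
```

View pics/w2.png

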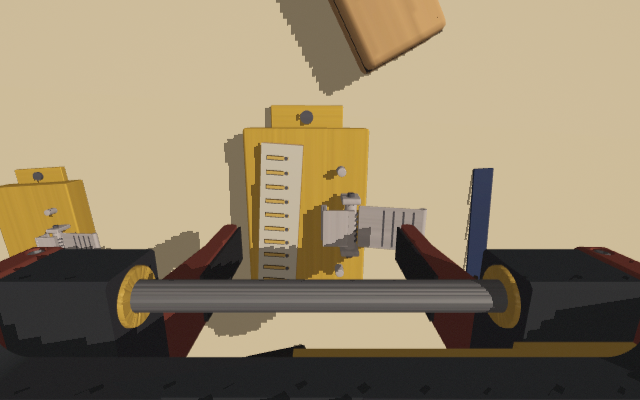

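View pics/s2.png

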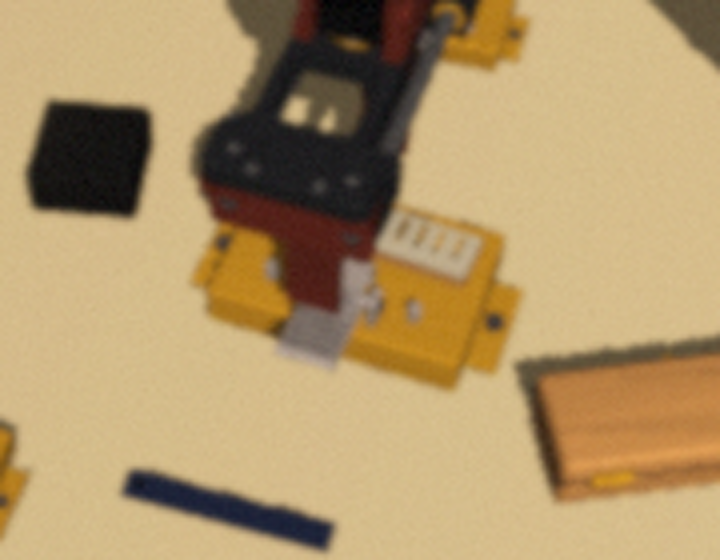

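Wrist picture: the presser tip (400,235) is over the tail and the pusher tip (240,235) is just behind the comb's trailing edge (260). In the side view the presser stands above the tail and nothing else is close. I'll press down now.

```bash
python3 -m creep '[[0,0,0,-0.0003,-0.001,0.014,0],[0,0,0,0,0,0.007,0],[0,0,0,0,0,0.007,0],[0,0,0,0,0,0.005,0],[0,0,0,0,0,0,0],[0,0,0,0,0,0,0]]' 20
python3 - <<'E'
from h import *
o=telemetry.get_obs();K,T=cam("wrist",o); im=viewer.capture("wrist"); cv2.imwrite("pics/w3.png",im[:,:,::-1])
print(np.round(o["ee_pos"],4),np.round(o["force"],2),np.round(o["moment"],3))
rect("wrist","comb",.032,K,T)
E
```

```text
t: 5.08
ee_pos: [0.5663, 0.0505, 0.0279]
eef_rot: [0.0, 0.695, 0.719, 0.0]
force: [-0.2, -0.5, 3.8]
width: 0.0878
[0.5663 0.0505 0.0279] [-0.19 -0.55  3.77] [ 0.078  0.081 -0.014]
wrist comb 0.69 px 272.0 222.0 ctr 566.7 24.7 size 27.5 103.9 ang 88.2
```

View pics/w3.png

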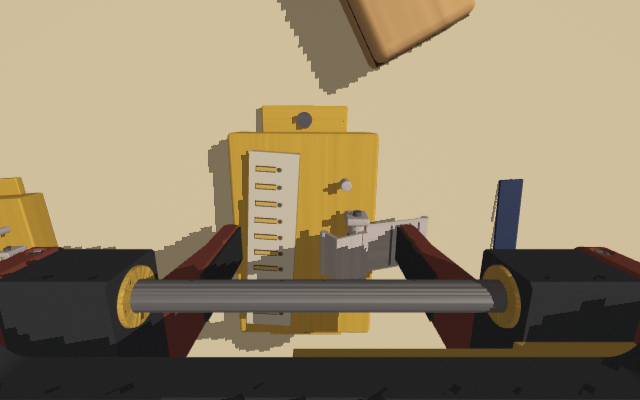

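Tail force is 3.8 N with the tip 4 mm above bed level. The jaw has risen (325-345,250) and the comb hasn't moved. I'll push next, closing the hand while shifting +x so the presser stays in place.

```bash
python3 -m creep '[[0,0,0,0.0019,0,0,11],[0,0,0,0.0019,0,0,22],[0,0,0,0.0019,0,0,33],[0,0,0,0.0019,0,0,44],[0,0,0,0.0019,0,0,55],[0,0,0,0.0019,0,0,66],[0,0,0,0,0,0,66]]' 20
python3 - <<'E'
from h import *
o=telemetry.get_obs();K,T=cam("wrist",o); im=viewer.capture("wrist"); cv2.imwrite("pics/w4.png",im[:,:,::-1])
print(np.round(o["ee_pos"],4),np.round(o["force"],2),o["width"])
rect("wrist","comb",.032,K,T)
c=o["ee_pos"][1]*1000-50; w=o["width"]*500; print("pusher",c-w,"presser",c+w)
E
```

```text
t: 6.05
ee_pos: [0.5657, 0.0622, 0.0276]
eef_rot: [-0.0, 0.695, 0.719, 0.0]
force: [1.3, 2.0, 3.1]
width: 0.0655
[0.5657 0.0622 0.0276] [1.33 1.95 3.06] 0.06550532985311071
wrist comb 0.91 px 281.0 218.0 ctr 565.3 43.2 size 103.5 27.4 ang 2.0
pusher -20.54453084727995 presser 44.96079900583076
```

```bash
python3 -m creep '[[0,0,0,0.001,0,0,72],[0,0,0,0.001,0,0,78],[0,0,0,0.001,0,0,84],[0,0,0,0.001,0,0,88],[0,0,0,0,0,0,88],[0,0,0,0,0,0,88]]' 20
python3 - <<'E'
from h import *
o=telemetry.get_obs();K,T=cam("wrist",o); im=viewer.capture("wrist"); cv2.imwrite("pics/w5.png",im[:,:,::-1])
print(np.round(o["ee_pos"],4),np.round(o["force"],2),o["width"])
rect("wrist","comb",.032,K,T)
c=o["ee_pos"][1]*1000-50; w=o["width"]*500; print("pusher",c-w,"presser",c+w)
E
```

```text
t: 6.9
ee_pos: [0.5656, 0.065, 0.0276]
eef_rot: [0.0, 0.695, 0.719, -0.001]
force: [1.7, -5.8, 2.3]
width: 0.0576
[0.5656 0.065  0.0276] [ 1.67 -5.77  2.29] 0.05762961140617506
wrist comb 0.66 px 287.0 215.0 ctr 564.9 49.2 size 103.6 26.9 ang 1.4
pusher -13.846879730231283 presser 43.78273167594378
```

View pics/w5.png

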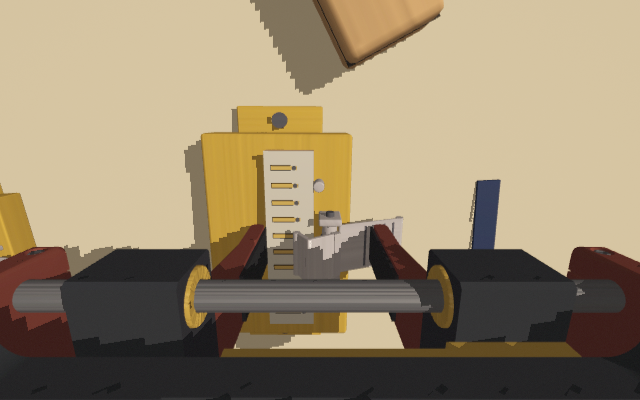

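The comb's edge touches the upper pin (319,186) and the push reaction is 5.8 N. I'll give a slightly firmer push to seat it on both pins.

```bash
python3 -m creep '[[0,0,0,0.0012,0,0,88],[0,0,0,0,0,0,88],[0,0,0,0,0,0,88]]' 20
python3 - <<'E'
from h import *
o=telemetry.get_obs();K,T=cam("wrist",o); im=viewer.capture("wrist")
print(np.round(o["ee_pos"],4),np.round(o["force"],2),o["width"])
rect("wrist","comb",.032,K,T)
c=o["ee_pos"][1]*1000-50; w=o["width"]*500; print("pusher",c-w,"presser",c+w)
E
```

```text
t: 7.38
ee_pos: [0.5656, 0.0651, 0.0277]
eef_rot: [0.001, 0.695, 0.719, -0.001]
force: [0.1, -9.4, 4.0]
width: 0.0575
[0.5656 0.0651 0.0277] [ 0.06 -9.35  3.96] 0.057489186951330686
wrist comb 0.76 px 287.0 216.0 ctr 565.3 49.5 size 103.2 27.1 ang 1.8
wrist comb 0.18 px 337.0 248.0 ctr 568.0 81.3 size 30.8 63.6 ang 10.7
pusher -13.65097988467473 presser 43.838207066655954
```

Seated: the force rose to 9.4 N with no motion, and the comb is square with the anvil (1.8° vs 1.8°). I'll back the pusher off a little and lift straight up so the clip closes.

```bash
python3 -m creep '[[0,0,0,-0.002,0,0,88],[0,0,0,-0.002,0,0,88],[0,0,0,0,0,-0.004,88],[0,0,0,0,0,-0.004,88],[0,0,0,0,0,-0.005,88],[0,0,0,0,0,-0.008,88],[0,0,0,0,0,-0.02,88],[0,0,0,0,0,-0.05,88]]' 20
python3 -m creep '[[0,0,0,0,0,-0.06,88],[0,0,0,0,0,-0.04,88],[0,0,0,0,0,0,88],[0,0,0,0,0,0,88]]'
python3 - <<'E'
from h import *
o=telemetry.get_obs();K,T=cam("wrist",o); im=viewer.capture("wrist"); cv2.imwrite("pics/w6.png",cv2.resize(im[100:250,240:400,::-1],None,fx=4,fy=4,interpolation=cv2.INTER_CUBIC))
print(np.round(o["ee_pos"],4),np.round(o["force"],2))
rect("wrist","comb",.032,K,T); rect("wrist","anvil",.024,K,T)
for q in ["shim","case","sanding_block"]: 
    for c in ["scene","side"]:
        viewer.capture(c); print(c,q,[np.round(d["location"],3).tolist() for d in look_for(c,q)[:1]])
E
```

```text
t: 8.48
ee_pos: [0.5635, 0.0628, 0.1178]
eef_rot: [-0.002, 0.695, 0.719, -0.002]
force: [1.0, -0.4, 0.0]
width: 0.0573
t: 8.98
ee_pos: [0.5649, 0.063, 0.2181]
eef_rot: [-0.0, 0.695, 0.719, -0.0]
force: [-0.3, 0.3, -0.7]
width: 0.0577
[0.5649 0.063  0.2181] [-0.3   0.31 -0.69]
wrist comb 0.76 px 306.0 179.0 ctr 565.9 49.4 size 102.9 26.4 ang 2.1
wrist anvil 0.72 px 148.0 193.0 ctr 588.9 -137.6 size 100.7 71.7 ang 5.5
wrist anvil 0.69 px 305.0 177.0 ctr 564.0 60.4 size 145.6 118.2 ang 1.9
wrist anvil 0.67 px 421.0 259.0 ctr 664.7 195.9 size 20.3 17.8 ang 6.3
scene shim [[0.578, 0.173, 0.006]]
side shim [[0.577, 0.176, 0.002]]
scene case [[0.409, 0.062, 0.039]]
side case [[0.406, 0.076, 0.032]]
scene sanding_block [[0.72, 0.019, 0.028]]
side sanding_block [[0.715, 0.031, 0.031]]
```

View pics/w6.png

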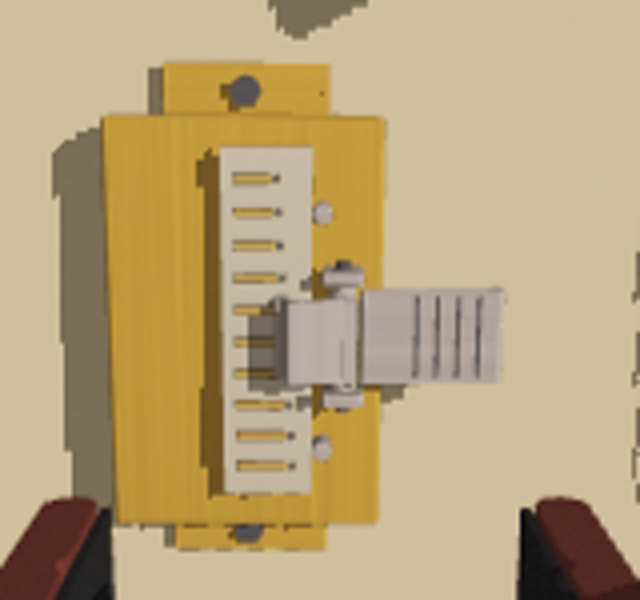

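The close view shows the comb's edge against both pins (crop 322,213 and 321,447). The jaw is down on the reed plate margin and the hand is clear.

```bash
python3 -c "
from workcell import workorder; print(workorder.sign_off())"
```

```text
the job is handed in; nothing more can be done
None
```

The comb is home under the clip on the largest anvil, and I handed the job in at about 9.5 s of the 48 s allowed. No verdict is reported.

- **What I did:** One fingertip held the clip's tail down to about 4 mm above bed level, with a force of about 3.8 N. I then closed the hand while shifting it forward, so the other fingertip pushed the comb about 25 mm under the raised jaw to the pins. There the force rose to 9.4 N without further motion. I backed off, lifted straight up so the clip closed, and took the hand away.
- **Comb position:** The last wrist picture shows its leading edge at both pins, about 0.5 mm from home. It is square within about 0.3° and about 1 mm off the clip's middle.
- **Clip and neighbours:** The jaw is down on the reed plate's margin. The shim, case and sanding block are where they were, to within a few mm, which is as well as the detectors can measure.
- **Not measured:** I had no direct reading of the clip angle or of the jaw's force on the plate; I judged both from the picture. No check failed or disagreed.

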